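# Change the coupon in the clamping fixture

### The arm

A 6-joint arm with a two-finger parallel gripper is mounted at the origin on the work surface. World frame = base frame: x ahead of the robot, y to its left, z up, the work surface at z = 0. Lengths are in m, angles in degrees, forces in N, time in s.
With the tool pointing down it reaches from about 0.35 to 0.725 m from the base axis. Payload 6 kg.
Tool frame: the origin (TCP) lies at the very end of the fingers, on their centre line; the grasp point (between the pads) lies 19 mm behind it (r.grip_point_offset is the z of the grasp point in the tool frame, in m); z points along the fingers, y is the line along which they close (so a half turn about z gives the same grasp; the last joint's range is limited). The gripper opens to 85 mm and grips with 20 to 120 N. Pads are 22 mm wide; open, the fingers measure 114 mm over their backs; the gripper's body (76 mm by 85 mm) begins 54 mm behind the grasp point. The pads swing forward as they close: fully open they stand 13 mm farther back than shut.
Start: joints at [-44.593, 2.303, 4.859, 0, -92.561, -19.12], TCP at [0.266, -0.538, 0.197] pointing down, gripper open.
Joint ranges: [-146.85, 146.85], [-73.84, 115.35], [-62.03, 85.46], [-188.31, 113.3], [-161.28, -10.13], [-171.36, 171.36]. Speed limits (degrees/s): [147.25, 147.25, 172.46, 180, 180, 180].

### API

Orientations are given as [roll, pitch, yaw] about the fixed x, y, z axes, in that order (R = Rz(yaw) Ry(pitch) Rx(roll)).
In Python, from cell import r gives the robot as it stands.
- The arm moves only by the tool move_arm, never from a script. Its argument "steps" is text: rows parted by semicolons, each of 7 numbers parted by spaces: the shift along the tool's x, y, z each as a share of 1 m, from -1 to 1, then the turn, a rotation vector about the tool's x, y, z each as a share of 90 degrees, from -1 to 1, then the opening, from 0 (shut) to 1 (fully open). A call has 1 to 5 rows; each row is the pose to reach, as a shift and turn from the pose commanded when the call began, along the tool's axes at that moment; what a row does not reach only later rows make up. A row lasts 1/12 s, in which the tool goes at most 41.7 mm and 7.16 degrees, less where a joint would pass 70% of its speed; a pose out of reach is approached as far as the arm can. A call with a number of a shift or a turn outside -1 to 1 is refused whole. A call with a gripper value outside its range is refused whole. The fingers move at their own pace and stop on an object; the grip force is fixed at half the most. Time passes only in rows, so rows that repeat a pose let the fingers close. It gives the time, the measured TCP pose, the force, the opening and the grip force at its end, in the units of the state.
- r.sense(): the state, without advancing time (a new reading comes with each control period).
- r.capture(name): name is "scene" or "top" or "wrist"; returns the picture (384x512x3 uint8, red, green, blue); there is no depth.
- r.camera_params(name): a dict with "K" (3x3 intrinsics, pixels), "T" (4x4, takes a point from camera to world coordinates). Camera axes: x right, y down, z forward; pixel columns grow to the right and rows downward; lengths in m; the calibration is good to about 2 mm. A picture is of the moment at which its call begins: read the wrist's pose just before it. camera_params takes no time and is no camera call; for the wrist camera it gives the pose at the moment of the call.
- r.sign_off(): hands the job in; it is judged then, once.
The state is a dict: "t": time; "joints": joint angles; "qvel": joint speeds; "effort": joint torques, N m; "tool_pos": TCP position; "tcp_rot": TCP orientation; "wrist_force": force on the tool from outside, world axes, zero at the start; "moment": the same for the moment, N m; "gripper_width": finger opening in m; "grasp_force": force on a finger pad.
Only numpy, scipy, OpenCV 4.12 (cv2) and the standard library are available. Lean on these libraries where they do the work, as an engineer would, in place of code of your own. Each camera call takes 0.05 s, during which the arm holds its last target. There are 200 camera calls.

### The job

The coupon in the clamping fixture is finished: lift it out and lay it flat in the grey tray, then seat the other coupon flat in the fixture. Next swing the hinged strap down over it until the strap is fully home over its staple, and last turn the sleeve so that its pointer is on 4. Set the coupons down rather than dropping them, and leave the black puck, the bottle and the eyepiece where they stand.

Things in the scene. Friction and masses are not known exactly. Their poses are not given: they have to be found in the camera images.
- fixture: Clamping fixture fixed to the table: grey base plate 150 x 285 mm, 12 mm thick, with a white round dial plate (radius 64 mm, also 12 mm thick) joined on at its -y end. Origin on the table under the centre of the coupon seat; x across the strap (the long direction of a seated coupon, away from the robot), y from the staple towards the strap's hinge, z up.
- seat (a point): Centre of the coupon seat, on the base plate's top, 12 mm above the table; axes as the fixture. Four dark L-shaped corner locators, 14 mm high, bound a 106 x 46 mm pocket (long side along x); the middle 70 mm of each long side is open for the fingers.
- strap_hinge (a point): On the strap's hinge axis: fixture x = 0, y = +100 mm, 48 mm above the table. The axis runs along fixture x, between two dark cheeks 60 mm high and 46 mm wide over all.
- strap (a joint): Angle of the hinged strap (hasp), rad: a flat steel bar 24 mm wide, 6 mm thick, 252 mm long. 0 = closed: level, pointing to fixture -y, 3 mm above a seated coupon, its slot over the steel staple loop (67 mm high, at fixture y = -102 mm). pi/2 = upright; 1.95 = leaning outwards to +y, at its stop. The stiff hinge stays where it is left; the tab takes 1 to 3 N to move.
- strap_tab (a point): Centre of the solid end tab of the strap (24 mm wide, 34 mm long, 6 mm thick), 235 mm from the hinge; it moves with the strap. When the strap is closed it is at fixture y = -135 mm, 48 mm above the table.
- sleeve (a joint): Angle of the scale sleeve, rad, growing clockwise seen from above. Dial numerals 1 to 6 stand 0.5 rad apart: 0 = pointer on 1, 1.5 = on 4, 2.5 = on 6 (stops at 0 and 2.5). The pointer is a black nib at the sleeve's foot, with a black line on its top. Seen with fixture x up, the numerals run from left over the top to right. No clicks; friction holds it.
- sleeve_grip (a point): On the sleeve's vertical axis, 57 mm above the table, at fixture y = -215 mm. The sleeve is a knurled aluminium cylinder of diameter 46 mm, top 75 mm above the table, with a 58 mm flange up to 21 mm above the table. It can be gripped from above at any yaw. This point's frame turns with the sleeve.
- finished_coupon: Aluminium block 100 x 40 x 30 mm (x, y, z), about 0.32 kg, with two dark round spots on top; starts in the fixture's seat. Origin at the centre of its underside.
- new_coupon: The other aluminium block, also 100 x 40 x 30 mm, about 0.32 kg, with a weld bead flush across its top; starts on the table. Origin at the centre of its underside. Either end may face either way in the seat.
- tray: Low grey open tray fixed on the table, 130 (x) x 170 (y) mm, walls 4 mm thick and 12 mm high, floor about 4 mm. Origin under its centre. The coupon lies with its long side along the tray's y or anyhow inside.
- puck: Bystander: round black resin specimen mount, diameter 50 mm, 28 mm high. Origin under its centre.
- bottle: Bystander: amber bottle, diameter 68 mm, 130 mm high. Origin under its centre.
- eyepiece: Bystander: black microscope eyepiece, diameter 52 mm, 70 mm high. Origin under its centre.
Not all that is in view belongs to the job. Leave any orange or red look-alike of the new_coupon alone.

How it is judged:
By the outcome, as a careful person would: the job done as asked, in the order asked, and still so for the second after the job is handed in, with the robot touching nothing.
It also fails if it takes over 72 s, if anything falls off the work surface, if the arm or the gripper's body presses on something with over 40 N, if the wrist force passes 120 N, or if a joint passes its speed limit or range.

## Working session

There is one attempt and no reset: what is moved stays moved. The work goes in short steps, Python scripts to look and compute and a tool call to move; the robot and the scene stay as the last step left them, time stands still between calls to the robot, and variables do not carry over. Pictures are saved under pics/ and viewed, at most 10 in all, crops included, and the job is handed in when it is done.

Besides the shell and the picture viewer there is one more tool, called after "Request:" as name(argument=value, ...), one argument or row to a line, values as JSON. move_arm: Moves the arm, as the interface text tells. Shift numbers are shares of 1 m and turn numbers shares of 90 degrees, none past 1 either way. Its arguments: {"type":"object","properties":{"steps":{"type":"string"}},"required":["steps"]}

```bash
ls; mkdir -p pics; python3 - <<'E'
from cell import r
import cv2,numpy as np
a=r.capture("top");b=r.capture("scene")
cv2.imwrite("pics/top0.png",a[:,:,::-1]);cv2.imwrite("pics/scene0.png",b[:,:,::-1])
for n in("top","scene"):
    p=r.camera_params(n);print(n,np.round(p["K"],1).tolist(),np.round(p["T"],4).tolist())
s=r.sense();print(s["t"],s["tool_pos"],s["tcp_rot"],s["gripper_width"],r.grip_point_offset)
E
```

```text
pics
top [[438.5, 0.0, 249.8], [0.0, 438.5, 187.3], [0.0, 0.0, 1.0]] [[0.0074, -0.9913, 0.1311, 0.275], [-0.9999, -0.0053, 0.0161, 0.001], [-0.0153, -0.1312, -0.9912, 1.4125], [0.0, 0.0, 0.0, 1.0]]
scene [[470.0, 0.0, 251.8], [0.0, 470.0, 187.3], [0.0, 0.0, 1.0]] [[-0.8267, 0.4866, -0.2824, 0.8154], [0.5625, 0.7049, -0.4321, 0.5406], [-0.0112, -0.5161, -0.8564, 1.1349], [0.0, 0.0, 0.0, 1.0]]
0.1 [ 0.26562905 -0.53761286  0.19607215] [ 1.79909297e+02 -6.04184975e-03 -1.53714266e+02] 0.08506224091710318 -0.0187
```

View pics/top0.png

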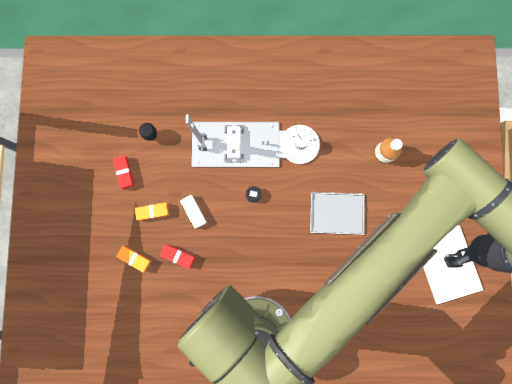

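View pics/scene0.png

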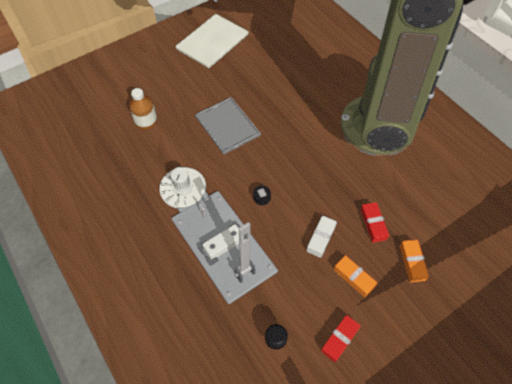

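The top view shows the fixture at (235,144), with its hinge on the left (+y) and its dial at (300,144). The tray is at (338,213), the puck at (254,194), the eyepiece at (148,131) and the bottle at (390,150).

Candidates for new_coupon:
- Plain aluminium with a pale bead: (193,212)
- Red: (123,172) and (177,257)
- Orange/yellow: (152,211) and (133,259)

Only the block at (193,212) is aluminium, so it fits. I'll confirm it in an enlarged crop and measure.

```bash
cat > h.py <<'E'
from cell import r
import cv2,numpy as np
from scipy.spatial.transform import Rotation as R
def ray(cam,uv,z,T=None):
    p=cam if isinstance(cam,dict) else r.camera_params(cam)
    K=np.array(p["K"]);T=np.array(p["T"])
    uv=np.atleast_2d(np.array(uv,float))
    d=np.c_[uv,np.ones(len(uv))]@np.linalg.inv(K).T@T[:3,:3].T
    o=T[:3,3];return o+d*((z-o[2])/d[:,2])[:,None]
def proj(p,P):
    K=np.array(p["K"]);T=np.array(p["T"])
    c=(np.atleast_2d(P)-T[:3,3])@T[:3,:3];q=c@K.T;return q[:,:2]/q[:,2:]
def rect(mask,cam,z):
    c,_=cv2.findContours(mask.astype(np.uint8),cv2.RETR_EXTERNAL,cv2.CHAIN_APPROX_NONE)
    c=max(c,key=cv2.contourArea)
    w=ray(cam,c[:,0,:],z)[:,:2]
    (x,y),(a,b),t=cv2.minAreaRect((w*1000).astype(np.float32))
    if a<b:a,b,t=b,a,t+90
    return round(x,1),round(y,1),round(a,1),round(b,1),round((t+90)%180-90,1)
def move(pos,yaw):
    """tool-frame shift (m) and z turn (share of 90) from the present measured pose to a downward pose"""
    s=r.sense();R0=R.from_euler('xyz',s["tcp_rot"],degrees=True)
    R1=R.from_euler('xyz',[180,0,yaw],degrees=True)
    return np.round(R0.inv().apply(np.array(pos)-s["tool_pos"]),4),np.round((R0.inv()*R1).as_rotvec(degrees=True)/90,4)
E
python3 - <<'E'
from h import *
a=cv2.imread("pics/top0.png")
hsv=cv2.cvtColor(a,cv2.COLOR_BGR2HSV)
def box(x0,y0,x1,y1,m):
    z=np.zeros(m.shape,bool);z[y0:y1,x0:x1]=m[y0:y1,x0:x1];return z
g=(hsv[...,1]<60)&(hsv[...,2]>100)
print("new",rect(box(175,190,212,233,g),"top",.03))
print("tray",rect(box(300,185,375,240,(hsv[...,1]<60)),"top",.012))
print("fix",rect(box(192,100,282,175,g),"top",.012))
print("dial",rect(box(286,120,325,168,g),"top",.012))
print("fin",rect(box(224,120,245,165,g&(hsv[...,2]>205)),"top",.042))
d=hsv[...,2]<60
print("puck",ray("top",[[254,194]],.028),"bottle",ray("top",[[396,144]],.13),"eye",ray("top",[[148,131]],.07))
print("straptip",ray("top",[[187,119]],.28))
c=np.hstack([cv2.resize(a[100:240,110:250],(400,400),interpolation=2),cv2.resize(a[100:190,240:330],(400,400),interpolation=2)])
cv2.imwrite("pics/c0.png",c)
print(np.round(r.camera_params("wrist")["T"],3).tolist(),np.array(r.camera_params("wrist")["K"]).round(1).tolist())
E
```

```text
new (380.2, 203.0, 105.0, 44.3, 29.2)
tray (380.1, -254.8, 172.1, 131.7, 88.3)
fix (604.8, 69.0, 292.7, 150.5, -89.7)
dial (603.6, -147.1, 126.8, 107.5, -0.2)
fin (609.2, 74.7, 117.9, 64.4, 0.9)
puck [[0.43656079 0.00985281 0.028     ]] bottle [[ 0.57669315 -0.41215764  0.13      ]] eye [[0.62976501 0.34502124 0.07      ]]
straptip [[0.6074331  0.18808859 0.28      ]]
[[-0.443, 0.864, 0.24, 0.206], [0.897, 0.426, 0.122, -0.568], [0.003, 0.269, -0.963, 0.374], [0.0, 0.0, 0.0, 1.0]] [[291.5, 0.0, 248.7], [0.0, 291.5, 192.7], [0.0, 0.0, 1.0]]
```

View pics/c0.png

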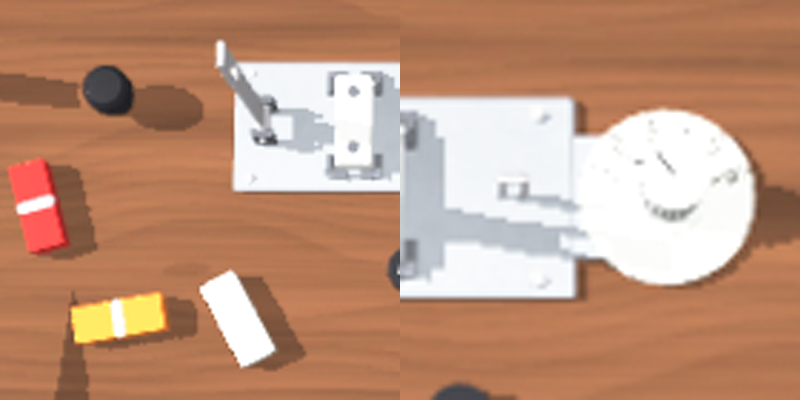

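The crop shows the block at top-view (193,212) as plain aluminium, so it's the new coupon; the coloured ones are decoys. Next I'll move to above the fixture.

Request:
move_arm(
  steps="-0.17 0.116 0 0 0 0.292 1;-0.17 0.116 0 0 0 0.292 1;-0.17 0.116 0 0 0 0.292 1;-0.17 0.116 0 0 0 0.292 1;-0.17 0.116 0 0 0 0.292 1",
)

```text
t: 0.52
tool_pos: [0.3608, -0.3682, 0.1965]
tcp_rot: [180.0, -0.0, 179.6]
wrist_force: [1.0, -0.3, 0.9]
gripper_width: 0.0853
grasp_force: 0.0
```

Request:
move_arm(
  steps="-0.1 0.18 0 0 0 0 1;-0.1 0.18 0 0 0 0 1;-0.1 0.18 0 0 0 0 1;-0.1 0.18 0 0 0 0 1;-0.1 0.18 0 0 0 0 1",
)

```text
t: 0.93
tool_pos: [0.4612, -0.1873, 0.1969]
tcp_rot: [180.0, 0.0, -180.0]
wrist_force: [0.3, -1.1, 0.0]
gripper_width: 0.0851
grasp_force: 0.0
```

Request:
move_arm(
  steps="-0.1 0.18 0 0 0 0 1;-0.1 0.18 0 0 0 0 1;-0.1 0.18 0 0 0 0 1;-0.1 0.18 0 0 0 0 1;-0.1 0.18 0 0 0 0 1",
)

```text
t: 1.35
tool_pos: [0.5611, -0.0072, 0.1967]
tcp_rot: [180.0, -0.0, -180.0]
wrist_force: [0.6, -2.1, -0.1]
gripper_width: 0.0852
grasp_force: 0.0
```

```bash
python3 - <<'E'
from h import *
import pickle
s=r.sense();print(s["t"],s["tool_pos"],s["tcp_rot"],s["joints"])
p=r.camera_params("wrist");a=r.capture("wrist");cv2.imwrite("pics/w1.png",a[:,:,::-1])
pickle.dump(p,open("w1.pkl","wb"))
E
```

```text
1.35 [ 0.56112515 -0.00721051  0.19665636] [ 1.79987495e+02 -2.50024741e-02 -1.79953238e+02] [ 1.97462607e+01 -3.58743218e+00 -1.00864510e+00 -2.02222146e-02
 -9.25981107e+01 -1.09700415e+02]
```

View pics/w1.png

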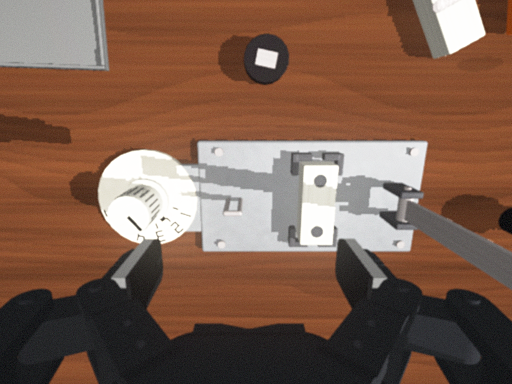

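The wrist view has the finished coupon at (318,203), its spots at (320,181) and (317,231). The staple is at (233,207), the sleeve top at (127,215), with the pointer near (133,222). The strap leans right from (405,207), and the new coupon is at top right. Next I'll measure these.

```bash
python3 - <<'E'
from h import *
import pickle
p=pickle.load(open("w1.pkl","rb"))
a=cv2.imread("pics/w1.png");g=cv2.cvtColor(a,cv2.COLOR_BGR2GRAY);hsv=cv2.cvtColor(a,cv2.COLOR_BGR2HSV)
print("cam",np.round(p["T"],3).tolist())
print("spots",ray(p,[[320,181],[317,231.5]],.042).round(4).tolist())
print("base",ray(p,[[198,141],[426.5,142],[411,251],[202,251]],.012).round(4).tolist())
m=np.zeros(g.shape,np.uint8);m[155:248,298:338]=((g>190)&(hsv[...,1]<60))[155:248,298:338]
print("fin",rect(m,p,.042))
m=((hsv[...,1]<60)&(g>150)).astype(np.uint8);m[:,201:]=0;m[:140]=0;m[250:]=0
print("dial",rect(m,p,.012))
print("locators",ray(p,[[291,152],[343,153],[289,246],[337,246]],.026).round(4).tolist())
print("staple",ray(p,[[225,198],[242,198]],.067).round(4).tolist())
print("hingecheeks",ray(p,[[392,184],[419,187],[396,229],[415,229]],.06).round(4).tolist())
cv2.imwrite("pics/c1.png",np.hstack([cv2.resize(a[145:250,90:215],(500,420),interpolation=2),cv2.resize(a[140:255,280:350],(256,420),interpolation=2)]))
E
```

```text
cam [[-0.001, 0.963, 0.268, 0.495], [1.0, 0.0, 0.002, -0.007], [0.002, 0.268, -0.963, 0.375], [0.0, 0.0, 0.0, 1.0]]
spots [[0.5732, 0.0768, 0.042], [0.637, 0.0774, 0.042]]
base [[0.5297, -0.0691, 0.012], [0.5308, 0.2126, 0.012], [0.6786, 0.2157, 0.012], [0.6786, -0.0705, 0.012]]
fin (606.0, 78.9, 103.8, 45.1, 0.2)
dial (603.5, -136.1, 132.3, 127.8, 87.5)
locators [[0.5413, 0.0438, 0.026], [0.5425, 0.1062, 0.026], [0.6643, 0.0461, 0.026], [0.6643, 0.109, 0.026]]
staple [[0.5865, -0.0329, 0.067], [0.5865, -0.0142, 0.067]]
hingecheeks [[0.5723, 0.1527, 0.06], [0.5758, 0.1833, 0.06], [0.6262, 0.1645, 0.06], [0.6262, 0.1866, 0.06]]
```

View pics/c1.png

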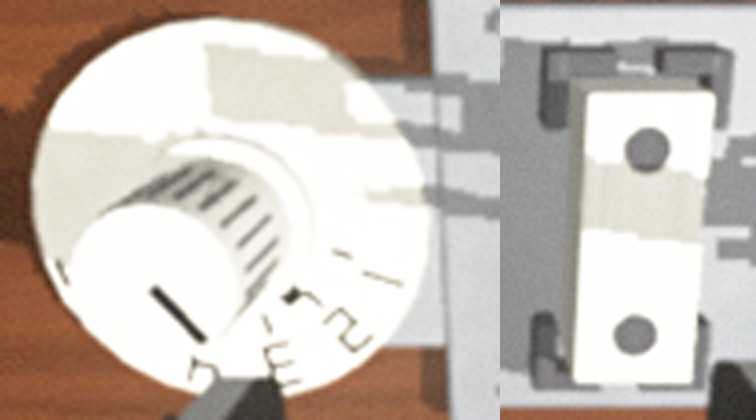

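The seat is at about (0.605, 0.077) with yaw about 0, and the pointer is near 2. Now I'll grasp the finished coupon.

Request:
move_arm(
  steps="-0.044 0.084 0.11 0 0 0 1;-0.044 0.084 0.11 0 0 0 1;-0.044 0.084 0.11 0 0 0 1;-0.044 0.084 0.11 0 0 0 1;-0.044 0.084 0.11 0 0 0 1",
)

```text
t: 1.82
tool_pos: [0.6022, 0.076, 0.0803]
tcp_rot: [-179.9, -0.5, -179.9]
wrist_force: [-0.8, -0.2, -1.1]
gripper_width: 0.0856
grasp_force: 0.0
```

Request:
move_arm(
  steps="0 0 0.025 0 0 0 1;0 0 0.05 0 0 0 1;0 0 0.066 0 0 0 1;0 0 0.072 0 0 0 1;0 0 0.072 0 0 0 1",
)

```text
t: 2.23
tool_pos: [0.6038, 0.0736, 0.014]
tcp_rot: [-179.9, -0.1, 180.0]
wrist_force: [-0.5, -0.0, 0.1]
gripper_width: 0.0851
grasp_force: 0.0
```

Request:
move_arm(
  steps="0 0 0 0 0 0 0;0 0 0 0 0 0 0;0 0 0 0 0 0 0;0 0 0 0 0 0 0;0 0 0 0 0 0 0",
)

```text
t: 2.65
tool_pos: [0.605, 0.0745, 0.0158]
tcp_rot: [180.0, 0.1, -180.0]
wrist_force: [-0.0, -0.3, -0.2]
gripper_width: 0.0257
grasp_force: 0.0
```

```bash
python3 - <<'E'
from h import *
s=r.sense();print(s["t"],s["tool_pos"],s["gripper_width"],s["grasp_force"],s["wrist_force"])
a=r.capture("wrist")[:,:,::-1];b=r.capture("scene")[:,:,::-1]
cv2.imwrite("pics/w2.png",np.hstack([cv2.resize(a,(400,300)),cv2.resize(b[150:320,130:320],(335,300),interpolation=2)]))
E
```

```text
2.65 [0.60499628 0.07453728 0.01582987] 0.025676620103357285 0.0 [-0.04655839 -0.34084751 -0.19742114]
```

View pics/w2.png

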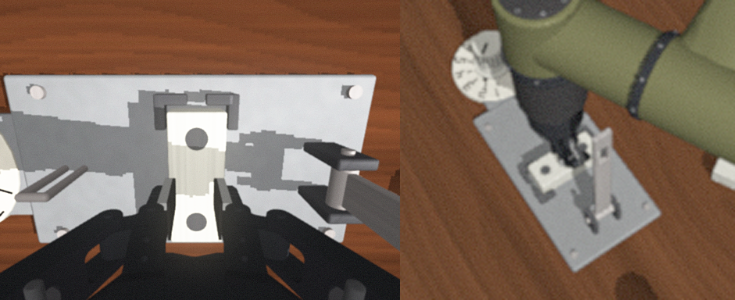

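The picture shows the fingers straddling the coupon, at about (175,195) and (218,195). The width may still be settling, so I'll hold the close a bit longer.

Request:
move_arm(
  steps="0 0 0 0 0 0 0;0 0 0 0 0 0 0;0 0 0 0 0 0 0",
)

```text
t: 3.0
tool_pos: [0.6046, 0.0744, 0.015]
tcp_rot: [180.0, -0.0, -180.0]
wrist_force: [-0.2, 0.4, -0.3]
gripper_width: -0.0001
grasp_force: 0.0
```

```bash
python3 - <<'E'
from h import *
s=r.sense();print(s["t"],s["tool_pos"],s["gripper_width"],s["grasp_force"],s["wrist_force"])
p=r.camera_params("wrist");a=r.capture("wrist")[:,:,::-1]
x,y,z=s["tool_pos"]
for q in [(x,y,z),(x,y,z+.019),(x,y-.02,z+.019),(x,y+.02,z+.019),(x,y-.013,z+.019),(x,y+.013,z+.019),(.605,.057,.042),(.605,.097,.042)]: print(np.round(q,3),proj(p,[q])[0].round())
cv2.imwrite("pics/w3.png",cv2.resize(a[130:330,170:330],(640,600)[:2] if 0 else (480,600),interpolation=2))
E
```

```text
3.0 [0.60460735 0.07443484 0.01495335] -9.137113950691945e-05 0.0 [-0.17965316  0.40340675 -0.25947946]
[0.605 0.074 0.015] [248. 218.]
[0.605 0.074 0.034] [248. 229.]
[0.605 0.054 0.034] [214. 229.]
[0.605 0.094 0.034] [283. 229.]
[0.605 0.061 0.034] [226. 229.]
[0.605 0.087 0.034] [271. 229.]
[0.605 0.057 0.042] [217. 235.]
[0.605 0.097 0.042] [289. 235.]
```

View pics/w3.png

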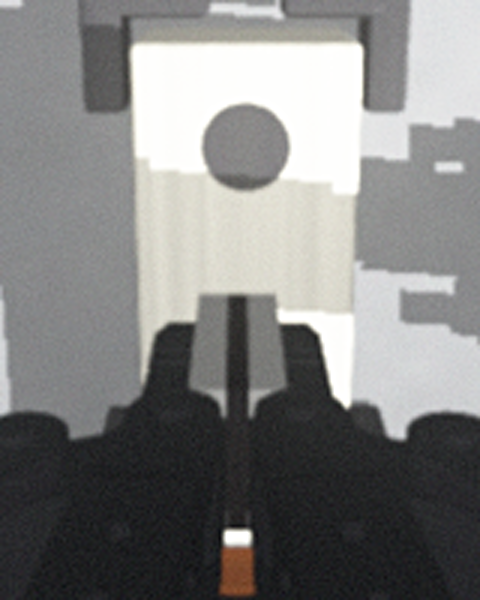

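The fingers shut fully above the coupon without touching it. From the wrist view, the real fingertips sit about 40 mm behind the reported TCP. I'll reopen, re-centre by 2 mm and descend gently while watching the force.

Request:
move_arm(
  steps="0 0.002 0 0 0 0 1;0 0.002 0 0 0 0 1;0 0.002 0 0 0 0 1;0 0.002 0 0 0 0 1;0 0.002 0 0 0 0 1",
)

```text
t: 3.47
tool_pos: [0.6046, 0.0764, 0.015]
tcp_rot: [180.0, -0.0, -180.0]
wrist_force: [-0.2, -0.3, 0.2]
gripper_width: 0.0605
grasp_force: 0.0
```

Request:
move_arm(
  steps="0 0 0 0 0 0 1;0 0 0 0 0 0 1;0 0 0.005 0 0 0 1;0 0 0.01 0 0 0 1;0 0 0.015 0 0 0 1",
)

```text
t: 3.88
tool_pos: [0.6044, 0.0764, -0.0008]
tcp_rot: [180.0, -0.0, 180.0]
wrist_force: [0.2, 0.5, -0.3]
gripper_width: 0.0854
grasp_force: 0.0
```

```bash
python3 - <<'E'
from h import *
s=r.sense();print(s["t"],s["tool_pos"],s["gripper_width"],s["wrist_force"])
a=r.capture("wrist")[:,:,::-1];b=r.capture("scene")[:,:,::-1]
cv2.imwrite("pics/w4.png",np.hstack([cv2.resize(a,(400,300)),cv2.resize(b[180:280,170:270],(300,300),interpolation=2)]))
E
```

```text
3.8833 [ 0.60440392  0.07640027 -0.00076816] 0.08542997760806766 [ 0.19793667  0.4914515  -0.30334237]
```

View pics/w4.png

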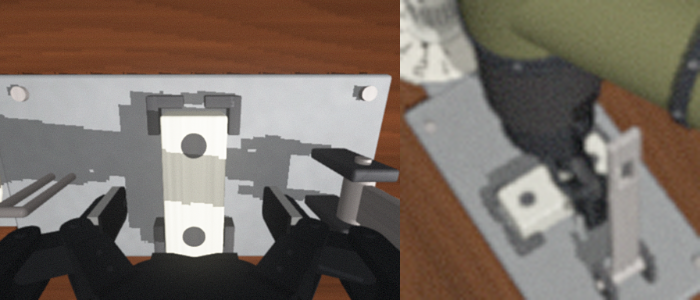

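It now reports z = -0.0008 with no contact, and the fingers at (105,210) and (280,210) straddle the coupon above the plate. That confirms the offset, so I'll go down another 23 mm.

Request:
move_arm(
  steps="0 0 0.006 0 0 0 1;0 0 0.012 0 0 0 1;0 0 0.017 0 0 0 1;0 0 0.021 0 0 0 1;0 0 0.023 0 0 0 1",
)

```text
t: 4.4
tool_pos: [0.6041, 0.0763, -0.0241]
tcp_rot: [-180.0, -0.1, -180.0]
wrist_force: [-0.2, -0.2, 0.4]
gripper_width: 0.0855
grasp_force: 0.0
```

Request:
move_arm(
  steps="0 0 0 0 0 0 0;0 0 0 0 0 0 0;0 0 0 0 0 0 0;0 0 0 0 0 0 0;0 0 0 0 0 0 0",
)

```text
t: 4.82
tool_pos: [0.6051, 0.0765, -0.0223]
tcp_rot: [180.0, 0.1, -180.0]
wrist_force: [-0.8, 0.1, 1.5]
gripper_width: 0.0394
grasp_force: 62.6
```

Request:
move_arm(
  steps="0 0 0 0 0 0 0;0 0 0 0 0 0 0",
)

```text
t: 4.98
tool_pos: [0.6051, 0.0766, -0.0223]
tcp_rot: [180.0, 0.1, -180.0]
wrist_force: [-0.6, -0.6, 3.8]
gripper_width: 0.0393
grasp_force: 62.9
```

Gripped at 39.4 mm with 63 N. I'll lift and carry it to the tray.

Request:
move_arm(
  steps="0 0 -0.012 0 0 0 0;0 0 -0.035 0 0 0 0;0 0 -0.065 0 0 0 0;0 0 -0.09 0 0 0 0;0 0 -0.095 0 0 0 0",
)

```text
t: 5.4
tool_pos: [0.6068, 0.0768, 0.0778]
tcp_rot: [179.9, 0.4, -180.0]
wrist_force: [0.5, -0.1, -0.8]
gripper_width: 0.0389
grasp_force: 62.4
```

Request:
move_arm(
  steps="0.015 -0.022 0 0 0 0 0;0.035 -0.052 0 0 0 0 0;0.058 -0.086 0 0 0 0 0;0.081 -0.12 0 0 0 0 0;0.104 -0.154 0 0 0 0 0",
)

```text
t: 5.82
tool_pos: [0.4986, -0.0785, 0.0709]
tcp_rot: [180.0, -0.1, -180.0]
wrist_force: [0.7, -0.0, -3.0]
gripper_width: 0.0391
grasp_force: 62.2
```

Request:
move_arm(
  steps="0.023 -0.034 0 0 0 0 0;0.046 -0.068 0 0 0 0 0;0.07 -0.102 0 0 0 0 0;0.093 -0.136 0 0 0 0 0;0.112 -0.165 0 0 0 0 0",
)

```text
t: 6.23
tool_pos: [0.3864, -0.2437, 0.0715]
tcp_rot: [179.9, -0.0, 180.0]
wrist_force: [0.2, -1.0, -3.3]
gripper_width: 0.0394
grasp_force: 62.2
```

```bash
python3 - <<'E'
from h import *
s=r.sense();print(s["t"],s["tool_pos"],s["gripper_width"],s["grasp_force"],s["wrist_force"])
p=r.camera_params("wrist");a=r.capture("wrist")[:,:,::-1];cv2.imwrite("pics/w5.png",a)
hsv=cv2.cvtColor(a,cv2.COLOR_BGR2HSV);m=((hsv[...,1]<70)&(hsv[...,2]>70)).astype(np.uint8)
n,l,st,c=cv2.connectedComponentsWithStats(m)
for i in range(1,n):
    if st[i,4]>1500: print(st[i],rect(l==i,p,.012))
t=cv2.imread("pics/top0.png")
E
```

```text
6.2333 [ 0.38637323 -0.2437359   0.07146616] 0.039411378449834625 62.22675561904907 [ 0.15917389 -1.00400011 -3.31750734]
[  126   102   218   227 36303] (418.5, -257.6, 207.4, 170.4, -1.9)
```

View pics/w5.png

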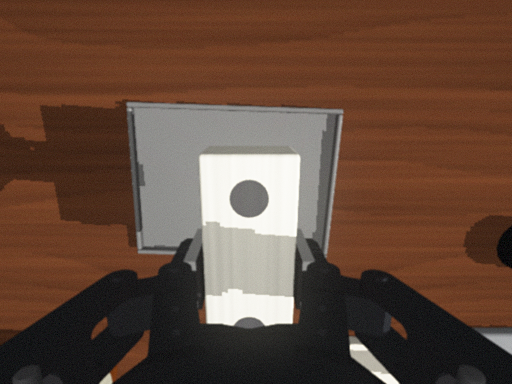

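The coupon is held above the tray. The tray corners are at about (128,103), (342,111), (138,253) and (327,258).

```bash
python3 - <<'E'
from h import *
p=r.camera_params("wrist")
q=ray(p,[[127.5,103],[342,111],[326,259],[138.5,253]],.012);print(q.round(4).tolist(),q.mean(0))
print("held top z .138?", ray(p,[[201,154],[298,154]],.138).round(4))
E
```

```text
[[0.3105, -0.3413, 0.012], [0.3171, -0.1734, 0.012], [0.4458, -0.1774, 0.012], [0.4392, -0.3461, 0.012]] [ 0.37816903 -0.2595449   0.012     ]
held top z .138? [[ 0.3332 -0.2653  0.138 ]
 [ 0.3333 -0.228   0.138 ]]
```

Request:
move_arm(
  steps="0.005 -0.013 0.02 0 0 0.02 0;0.005 -0.013 0.045 0 0 0.02 0;0.005 -0.013 0.067 0 0 0.02 0;0.005 -0.013 0.082 0 0 0.02 0;0.005 -0.013 0.09 0 0 0.02 0",
)

```text
t: 6.7
tool_pos: [0.3815, -0.2548, -0.0212]
tcp_rot: [179.9, -0.3, 178.2]
wrist_force: [0.3, -0.0, -2.6]
gripper_width: 0.0389
grasp_force: 62.2
```

Request:
move_arm(
  steps="0 0 0.004 0 0 0 0;0 0 0.007 0 0 0 0;0 0 0.0095 0 0 0 0;0 0 0.011 0 0 0 0;0 0 0.011 0 0 0 0",
)

```text
t: 7.12
tool_pos: [0.384, -0.2555, -0.0286]
tcp_rot: [180.0, 0.0, 178.2]
wrist_force: [0.4, 0.2, -2.5]
gripper_width: 0.0392
grasp_force: 62.2
```

Request:
move_arm(
  steps="0.003 0 0.001 0 0 0 0;0.003 0 0.0015 0 0 0 0;0.003 0 0.002 0 0 0 0;0.003 0 0.002 0 0 0 0",
)

```text
t: 7.45
tool_pos: [0.3808, -0.2556, -0.0304]
tcp_rot: [-180.0, 0.0, 178.2]
wrist_force: [-2.7, 2.1, 1.2]
gripper_width: 0.0388
grasp_force: 62.7
```

It's in contact with the tray floor. I'll release, rise and move over to the new coupon.

Request:
move_arm(
  steps="0 0 0 0 0 0 1;0 0 0 0 0 0 1;0 0 0 0 0 0 1;0 0 0 0 0 0 1;0 0 0 0 0 0 1",
)

```text
t: 7.87
tool_pos: [0.3808, -0.2555, -0.0309]
tcp_rot: [-180.0, 0.0, 178.2]
wrist_force: [0.6, 0.5, -0.3]
gripper_width: 0.0857
grasp_force: 0.0
```

Request:
move_arm(
  steps="0 0 -0.01 0 0 0 1;0 0 -0.035 0 0 0 1;0 0 -0.07 0 0 0 1;0 0 -0.105 0 0 0 1;0 0 -0.12 0 0 0 1",
)

```text
t: 8.28
tool_pos: [0.3824, -0.2567, 0.0952]
tcp_rot: [-179.8, 0.4, 178.2]
wrist_force: [1.3, 0.1, 1.0]
gripper_width: 0.0853
grasp_force: 0.0
```

Request:
move_arm(
  steps="0.002 0.205 0 0 0 0 1;0.002 0.205 0 0 0 0 1;0.002 0.205 0 0 0 0 1;0.002 0.205 0 0 0 0 1;0.002 0.205 0 0 0 0 1",
)

```text
t: 8.7
tool_pos: [0.3848, -0.0488, 0.0902]
tcp_rot: [180.0, 0.1, 178.2]
wrist_force: [1.2, -0.3, -0.3]
gripper_width: 0.0856
grasp_force: 0.0
```

Request:
move_arm(
  steps="0.002 0.205 0 0 0 -0.344 1;0.002 0.205 0 0 0 -0.344 1;0.002 0.205 0 0 0 -0.344 1;0.002 0.205 0 0 0 -0.344 1;0.002 0.205 0 0 0 -0.344 1",
)

```text
t: 9.12
tool_pos: [0.3892, 0.1571, 0.0904]
tcp_rot: [180.0, 0.1, -150.4]
wrist_force: [1.4, -0.0, 0.9]
gripper_width: 0.0852
grasp_force: 0.0
```

```bash
cat > nc.py <<'E'
from h import *
s=r.sense();print(s["t"],s["tool_pos"],s["tcp_rot"],s["joints"].round(1))
p=r.camera_params("wrist");a=r.capture("wrist")[:,:,::-1];cv2.imwrite("pics/w6.png",a)
hsv=cv2.cvtColor(a,cv2.COLOR_BGR2HSV);m=((hsv[...,1]<70)&(hsv[...,2]>185)).astype(np.uint8)
n,l,st,c=cv2.connectedComponentsWithStats(m)
for i in range(1,n):
    if st[i,4]>600: print(st[i],rect(l==i,p,.03))
E
python3 nc.py; python3 - <<'E'
from h import *
t=r.capture("top")[:,:,::-1];cv2.imwrite("pics/top1.png",t)
hsv=cv2.cvtColor(t,cv2.COLOR_BGR2HSV);m=(hsv[...,2]>205)&(hsv[...,1]<60);z=np.zeros(m.shape,bool);z[185:240,300:375]=m[185:240,300:375]
print("in tray",rect(z,"top",.034),z.sum())
E
```

```text
9.1167 [0.38915393 0.1570564  0.09035928] [ 1.79965320e+02  1.29776156e-01 -1.50388193e+02] [  49.9  -26.8  -30.9    0.   -85.8 -110.3]
[425  67  53  42 870] (239.6, 250.7, 43.3, 12.0, -23.2)
[ 275  150   54  114 5320] (380.8, 202.8, 102.8, 43.4, 29.6)
[   0  219  108   67 2724] (536.1, 30.1, 99.8, 40.3, 90.0)
[ 147  292   74   47 1557] (536.8, 162.6, 68.8, 41.5, -89.7)
in tray (386.5, -255.5, 153.8, 113.4, 88.5) 1010
```

Request:
move_arm(
  steps="-0.016 0.044 0 0 0 0 1;-0.016 0.044 0.02 0 0 0 1;-0.016 0.044 0.05 0 0 0 1;-0.016 0.044 0.075 0 0 0 1;-0.016 0.044 0.085 0 0 0 1",
)

```text
t: 9.63
tool_pos: [0.3805, 0.1993, 0.001]
tcp_rot: [-180.0, -0.3, -150.9]
wrist_force: [-0.5, -0.7, -0.6]
gripper_width: 0.0854
grasp_force: 0.0
```

Request:
move_arm(
  steps="0 0 0.015 0 0 0 1;0 0 0.028 0 0 0 1;0 0 0.036 0 0 0 1;0 0 0.039 0 0 0 1;0 0 0.039 0 0 0 1",
)

```text
t: 10.05
tool_pos: [0.3822, 0.2004, -0.0347]
tcp_rot: [-180.0, -0.0, -150.9]
wrist_force: [-0.3, 0.3, 0.2]
gripper_width: 0.0853
grasp_force: 0.0
```

Request:
move_arm(
  steps="0 0 0 0 0 0 0;0 0 0 0 0 0 0;0 0 0 0 0 0 0;0 0 0 0 0 0 0;0 0 0 0 0 0 0",
)

```text
t: 10.47
tool_pos: [0.3825, 0.2014, -0.0339]
tcp_rot: [180.0, 0.1, -150.8]
wrist_force: [-1.1, 1.2, 3.8]
gripper_width: 0.0392
grasp_force: 62.8
```

Request:
move_arm(
  steps="0 0 0 0 0 0 0;0 0 0 0 0 0 0",
)

```text
t: 10.63
tool_pos: [0.3825, 0.2014, -0.0339]
tcp_rot: [180.0, 0.1, -150.8]
wrist_force: [-2.3, 1.6, 4.9]
gripper_width: 0.0392
grasp_force: 62.7
```

Request:
move_arm(
  steps="0 0 -0.012 0 0 0 0;0 0 -0.035 0 0 0 0;0 0 -0.065 0 0 0 0;0 0 -0.095 0 0 0 0;0 0 -0.105 0 0 0 0",
)

```text
t: 11.05
tool_pos: [0.3832, 0.2013, 0.0736]
tcp_rot: [180.0, 0.2, -150.8]
wrist_force: [0.7, -0.3, -3.0]
gripper_width: 0.0389
grasp_force: 61.9
```

Request:
move_arm(
  steps="0 -0.025 0 0 0 0.06 0;0 -0.055 0 0 0 0.13 0;0 -0.09 0 0 0 0.2 0;0 -0.125 0 0 0 0.27 0;0 -0.142 0 0 0 0.324 0",
)

```text
t: 11.47
tool_pos: [0.4511, 0.0737, 0.068]
tcp_rot: [-179.9, -0.2, 179.6]
wrist_force: [-0.3, 1.7, -3.4]
gripper_width: 0.039
grasp_force: 62.0
```

```bash
python3 - <<'E'
from h import *
s=r.sense();print(s["t"],s["tool_pos"],s["tcp_rot"],s["gripper_width"])
a=r.capture("wrist")[:,:,::-1];cv2.imwrite("pics/w7.png",a)
for n in("w5","w7"):
    g=cv2.cvtColor(cv2.imread(f"pics/{n}.png"),cv2.COLOR_BGR2GRAY)
    print(n,"cols",np.where(g[175,150:350]>185)[0][[0,-1]]+150,"rows",[int(np.argmax(g[100:200,c]>200))+100 for c in(215,250,285)],g[145:165,230].tolist())
E
```

```text
11.4667 [0.4510932  0.07369238 0.06800937] [-1.79917534e+02 -1.68947246e-01  1.79587797e+02] 0.038962590184323166
w5 cols [200 299] rows [155, 155, 155] [150, 136, 137, 132, 131, 137, 134, 134, 144, 190, 228, 238, 246, 246, 247, 247, 248, 247, 247, 247]
w7 cols [200 298] rows [157, 157, 157] [83, 84, 102, 119, 125, 128, 131, 132, 128, 123, 131, 175, 220, 231, 237, 242, 245, 244, 244, 243]
```

Request:
move_arm(
  steps="-0.03 0.003 0 0 0 0 0;-0.065 0.003 0 0 0 0 0;-0.1 0.003 0 0 0 0 0;-0.135 0.003 0 0 0 0 0;-0.153 0.003 0 0 0 0 0",
)

```text
t: 11.93
tool_pos: [0.6057, 0.0791, 0.0665]
tcp_rot: [-179.9, -0.2, 180.0]
wrist_force: [-1.3, -0.1, -3.8]
gripper_width: 0.039
grasp_force: 62.0
```

Request:
move_arm(
  steps="0 0 0 0 0 0 0;0 0 0.015 0 0 0 0;0 0 0.035 0 0 0 0;0 0 0.045 0 0 0 0;0 0 0.045 0 0 0 0",
)

```text
t: 12.35
tool_pos: [0.6009, 0.0791, 0.0201]
tcp_rot: [-179.9, -0.5, 180.0]
wrist_force: [-1.8, -0.5, -5.5]
gripper_width: 0.039
grasp_force: 61.9
```

```bash
python3 - <<'E'
from h import *
s=r.sense();print(s["t"],s["tool_pos"],s["tcp_rot"]);print(move([.604,.0766,0.01],180))
E
```

```text
12.35 [0.60094582 0.07907034 0.02008702] [-179.90559863   -0.45457614  179.9851923 ]
(array([-0.0031, -0.0025,  0.0101]), array([-0.001 , -0.0051, -0.0002]))
```

Request:
move_arm(
  steps="0 -0.0025 0.005 0 0 0 0;0 -0.0025 0.01 0 0 0 0;0 -0.0025 0.01 0 0 0 0;0 -0.0025 0.01 0 0 0 0",
)

```text
t: 12.68
tool_pos: [0.6043, 0.0772, 0.0154]
tcp_rot: [180.0, 0.0, -180.0]
wrist_force: [0.5, 0.4, -3.8]
gripper_width: 0.039
grasp_force: 61.9
```

Request:
move_arm(
  steps="0 -0.0005 0.007 0 0 0 0;0 -0.0005 0.014 0 0 0 0;0 -0.0005 0.021 0 0 0 0;0 -0.0005 0.027 0 0 0 0;0 -0.0005 0.031 0 0 0 0",
)

```text
t: 13.1
tool_pos: [0.6035, 0.0765, -0.0175]
tcp_rot: [-180.0, -0.1, 180.0]
wrist_force: [-0.7, -0.6, -4.2]
gripper_width: 0.0392
grasp_force: 62.0
```

Request:
move_arm(
  steps="0 0 0.001 0 0 0 0;0 0 0.003 0 0 0 0;0 0 0.004 0 0 0 0;0 0 0.004 0 0 0 0",
)

```text
t: 13.43
tool_pos: [0.6043, 0.0767, -0.02]
tcp_rot: [180.0, 0.0, -180.0]
wrist_force: [-0.7, 0.1, -3.8]
gripper_width: 0.0392
grasp_force: 62.0
```

Request:
move_arm(
  steps="0 0 0.001 0 0 0 0;0 0 0.002 0 0 0 0;0 0 0.002 0 0 0 0;0 0 0.002 0 0 0 0",
)

```text
t: 13.77
tool_pos: [0.6044, 0.0768, -0.0218]
tcp_rot: [180.0, 0.0, -180.0]
wrist_force: [-0.9, 0.4, -2.7]
gripper_width: 0.0389
grasp_force: 62.1
```

Request:
move_arm(
  steps="0 0 0.0008 0 0 0 0;0 0 0.0008 0 0 0 0;0 0 0.0008 0 0 0 0",
)

```text
t: 14.02
tool_pos: [0.6045, 0.0767, -0.0219]
tcp_rot: [180.0, 0.0, -180.0]
wrist_force: [-3.7, -0.5, 3.4]
gripper_width: 0.039
grasp_force: 62.7
```

Request:
move_arm(
  steps="0 0 0 0 0 0 1;0 0 0 0 0 0 1;0 0 0 0 0 0 1;0 0 0 0 0 0 1;0 0 0 0 0 0 1",
)

```text
t: 14.43
tool_pos: [0.6043, 0.0767, -0.0228]
tcp_rot: [180.0, 0.0, -180.0]
wrist_force: [-0.2, -0.4, -0.2]
gripper_width: 0.0855
grasp_force: 0.0
```

Request:
move_arm(
  steps="0 0 -0.01 0 0 0 1;0 0 -0.035 0 0 0 1;0 0 -0.07 0 0 0 1;0 0 -0.105 0 0 0 1;0 0 -0.13 0 0 0 1",
)

```text
t: 14.85
tool_pos: [0.6053, 0.0766, 0.1119]
tcp_rot: [180.0, 0.2, -180.0]
wrist_force: [0.6, 0.4, 0.7]
gripper_width: 0.0852
grasp_force: 0.0
```

Request:
move_arm(
  steps="0.04 0 0 0 0 0 1;0.08 0 0 0 0 0 1;0.12 0 0 0 0 0 1;0.14 0 0 0 0 0 1;0.14 0 0 0 0 0 1",
)

```text
t: 15.27
tool_pos: [0.4622, 0.0768, 0.1091]
tcp_rot: [179.9, 0.2, -179.9]
wrist_force: [0.4, -0.4, -0.4]
gripper_width: 0.0855
grasp_force: 0.0
```

```bash
python3 - <<'E'
from h import *
import pickle
s=r.sense();print(s["t"],s["tool_pos"],s["tcp_rot"])
p=r.camera_params("wrist");a=r.capture("wrist")[:,:,::-1];cv2.imwrite("pics/w8.png",a);pickle.dump(p,open("w8.pkl","wb"))
sc=r.capture("scene")[:,:,::-1];cv2.imwrite("pics/s8.png",sc)
c=proj(p,[[.605,.077,.042]])[0].astype(int);print(c)
y0,x0=max(c[1]-75,0),c[0]-60
d=proj(p,[[.605,-.138,.03]])[0].astype(int);print(d)
def cr(y,x,h,w,im=a): y=max(y,0);x=max(x,0);return im[y:y+h,x:x+w]
A=cv2.resize(a,(400,300));B=cv2.resize(cr(d[1]-60,d[0]-70,120,150),(400,300),interpolation=2);C=cv2.resize(cr(y0,x0,140,130),(400,300),interpolation=2);D=cv2.resize(sc[150:310,150:310],(400,300),interpolation=2)
cv2.imwrite("pics/c8.png",np.vstack([np.hstack([A,B]),np.hstack([C,D])]))
E
```

```text
15.2667 [0.46220857 0.07684504 0.10910186] [ 1.79871988e+02  1.60591007e-01 -1.79906538e+02]
[248 327]
[ 41 319]
```

The coupon is seated: it made contact at the same height as the first one. Next is the strap, so I'll triangulate its tip and plan the arc of waypoints.

```bash
python3 - <<'E'
from h import *
# strap end seen in scene0 & w-view; bright end near (187,119) top. find scene uv of candidate angles
H=np.array([.605,.177,.048])
for th in np.arange(1.4,2.0,.05):
    P=H+.252*np.array([0,-np.cos(th),np.sin(th)])
    print(round(th,2),P.round(3),"top",proj(r.camera_params("top"),P)[0].round(1),"scene",proj(r.camera_params("scene"),P)[0].round(1))
sc=cv2.imread("pics/s8.png")
print("hinge",proj(r.camera_params("scene"),H)[0])
g=cv2.cvtColor(sc,cv2.COLOR_BGR2GRAY)
b=cv2.cvtColor(cv2.imread("pics/scene0.png"),cv2.COLOR_BGR2HSV)
# strap extent in scene0: low-sat grey columns near 236..252
for v in range(214,284,4): 
    row=b[v,230:262]; print(v,"".join('#' if (q[1]<60 and q[2]>70) else '.' for q in row))
print("finger pose now",r.sense()["tool_pos"])
E
```

```text
1.4 [0.605 0.134 0.296] top [206.5 118.2] scene [229.5 209. ]
1.45 [0.605 0.147 0.298] top [201.7 118. ] scene [232.8 213. ]
1.5 [0.605 0.159 0.299] top [196.8 117.8] scene [236.2 217.3]
1.55 [0.605 0.172 0.3  ] top [192.  117.7] scene [239.6 221.8]
1.6 [0.605 0.184 0.3  ] top [187.2 117.7] scene [243.1 226.5]
1.65 [0.605 0.197 0.299] top [182.5 117.8] scene [246.7 231.4]
1.7 [0.605 0.209 0.298] top [177.8 117.9] scene [250.3 236.5]
1.75 [0.605 0.222 0.296] top [173.2 118.1] scene [253.9 241.7]
1.8 [0.605 0.234 0.293] top [168.7 118.4] scene [257.5 247.1]
1.85 [0.605 0.246 0.29 ] top [164.4 118.7] scene [261.  252.5]
1.9 [0.605 0.258 0.286] top [160.1 119.1] scene [264.6 258.1]
1.95 [0.605 0.27  0.282] top [156.1 119.6] scene [268.1 263.7]
2.0 [0.605 0.282 0.277] top [152.2 120.1] scene [271.5 269.3]
hinge [244.24493169 270.1863299 ]
214 ######..........................
218 #########.......................
222 ############.....##.............
226 #####################...........
230 ####################............
234 #####################...........
238 #########################.......
242 ############################....
246 ###############################.
250 ################################
254 ################################
258 ################################
262 ################################
266 ################################
270 ######################.#########
274 ################################
278 ########..######################
282 ################################
finger pose now [0.46438903 0.07698025 0.10872751]
```

The strap is at about 1.6 rad, practically upright. I'll shut the fingers, go round to its +y side, then push.

Request:
move_arm(
  steps="0 0.16 -0.135 0 0 0 0;0 0.16 -0.135 0 0 0 0;0 0.16 -0.135 0 0 0 0;0 0.16 -0.135 0 0 0 0;0 0.16 -0.135 0 0 0 0",
)

```text
t: 15.78
tool_pos: [0.4648, 0.2374, 0.243]
tcp_rot: [-180.0, 0.0, 180.0]
wrist_force: [0.7, -0.7, 0.9]
gripper_width: 0.0251
grasp_force: 0.0
```

Request:
move_arm(
  steps="0 0 0 0 0 0 0;-0.035 0 0 0 0 0 0;-0.07 0 0 0 0 0 0;-0.105 0 0 0 0 0 0;-0.14 0 0 0 0 0 0",
)

```text
t: 16.2
tool_pos: [0.6067, 0.2357, 0.2408]
tcp_rot: [-180.0, -0.0, -180.0]
wrist_force: [0.9, 0.3, 0.6]
gripper_width: -0.0002
grasp_force: 0.0
```

Request:
move_arm(
  steps="0 0 0 0 0 0 0;0 0 0 0 0 0 0",
)

```text
t: 16.37
tool_pos: [0.6061, 0.2353, 0.2372]
tcp_rot: [-179.8, -0.3, 179.9]
wrist_force: [-1.0, -0.1, 0.3]
gripper_width: 0.0
grasp_force: 0.0
```

Request:
move_arm(
  steps="0 -0.02 -0.003 0 0 0 0;0 -0.04 -0.003 0 0 0 0;0 -0.055 -0.003 0 0 0 0;0 -0.07 -0.003 0 0 0 0;0 -0.09 -0.003 0 0 0 0",
)

```text
t: 16.78
tool_pos: [0.6039, 0.1457, 0.2449]
tcp_rot: [179.9, 0.0, -179.9]
wrist_force: [0.2, 0.5, -0.1]
gripper_width: -0.0003
grasp_force: 0.5
```

Request:
move_arm(
  steps="0 -0.022 0.005 0 0 0 0;0 -0.044 0.013 0 0 0 0;0 -0.066 0.023 0 0 0 0;0 -0.087 0.034 0 0 0 0;0 -0.087 0.034 0 0 0 0",
)

```text
t: 17.2
tool_pos: [0.6032, 0.0556, 0.2091]
tcp_rot: [-180.0, -0.1, 179.9]
wrist_force: [-0.2, 1.1, -0.2]
gripper_width: 0.0003
grasp_force: 0.0
```

```bash
python3 - <<'E'
from h import *
s=r.sense();print(s["tool_pos"],s["wrist_force"],s["moment"])
sc=r.capture("scene")[:,:,::-1];t=r.capture("top")[:,:,::-1];w=r.capture("wrist")[:,:,::-1]
cv2.imwrite("pics/s9.png",sc);cv2.imwrite("pics/t9.png",t);cv2.imwrite("pics/w9.png",w)
d=cv2.absdiff(cv2.imread("pics/top0.png"),t).max(2)
for v in range(112,150,2): print(v,"".join('#' if d[v,u]>40 else '.' for u in range(180,240)))
E
```

```text
[0.6031539  0.05561785 0.20912681] [-0.15939934  1.10328909 -0.20595416] [ 0.12570206  0.04169127 -0.00549544]
112 #####################..........#############################
114 ##################.............#############################
116 #############..................#############################
118 ##########.....................#############################
120 ####.#######.....................###########################
122 .....#######...........................#####################
124 .......#######.....................................#########
126 .......#####.###..............................##....########
128 .........########............................##............#
130 ...........#######...........................##......##....#
132 ............########........................###.....####....
134 ..............#####.........................................
136 ................##..#######................##...............
138 .................####################.##....................
140 ..................##############............................
142 ....................#####...##..................##.#########
144 .....................##.....................................
146 ..............................................#.............
148 ..............................................#.............
```

The strap has left its old place in the top view, and the push reads 1.1 N. Continuing along the arc.

Request:
move_arm(
  steps="0 -0.018 0.013 0 0 0 0;0 -0.034 0.028 0 0 0 0;0 -0.05 0.046 0 0 0 0;0 -0.065 0.064 0 0 0 0;0 -0.077 0.085 0 0 0 0",
)

```text
t: 17.77
tool_pos: [0.6051, -0.0181, 0.1267]
tcp_rot: [180.0, 0.2, -179.9]
wrist_force: [0.1, -0.4, 0.7]
gripper_width: 0.0
grasp_force: 0.3
```

Request:
move_arm(
  steps="0 -0.011 0.02 0 0 0 0;0 -0.018 0.042 0 0 0 0;0 -0.024 0.062 0 0 0 0;0 -0.026 0.075 0 0 0 0;0 -0.028 0.084 0 0 0 0",
)

```text
t: 18.18
tool_pos: [0.604, -0.0456, 0.0405]
tcp_rot: [180.0, -0.1, -180.0]
wrist_force: [-0.0, 0.0, 0.7]
gripper_width: -0.0001
grasp_force: 0.2
```

Request:
move_arm(
  steps="0 -0.002 0.006 0 0 0 0;0 -0.004 0.012 0 0 0 0;0 -0.006 0.018 0 0 0 0;0 -0.006 0.022 0 0 0 0;0 -0.006 0.025 0 0 0 0",
)

```text
t: 18.6
tool_pos: [0.6045, -0.0521, 0.0166]
tcp_rot: [-180.0, 0.0, -180.0]
wrist_force: [-1.9, 0.8, 10.9]
gripper_width: 0.0001
grasp_force: 7.1
```

Request:
move_arm(
  steps="0 0 0.002 0 0 0 0;0 0 0.003 0 0 0 0;0 0 0.003 0 0 0 0",
)

```text
t: 18.85
tool_pos: [0.6047, -0.0522, 0.0166]
tcp_rot: [-180.0, 0.1, -180.0]
wrist_force: [-6.9, 1.6, 12.2]
gripper_width: 0.0002
grasp_force: 6.2
```

Request:
move_arm(
  steps="0 0 0.002 0 0 0 0;0 0 0.004 0 0 0 0;0 0 0.004 0 0 0 0",
)

```text
t: 19.1
tool_pos: [0.6049, -0.0522, 0.0163]
tcp_rot: [-179.9, 0.2, -179.9]
wrist_force: [-17.3, 5.1, 29.7]
gripper_width: 0.0
grasp_force: 14.5
```

```bash
python3 - <<'E'
from h import *
import pickle
s=r.sense();print(s["tool_pos"],s["wrist_force"])
w=r.capture("wrist")[:,:,::-1];p=r.camera_params("wrist");cv2.imwrite("pics/w10.png",w);pickle.dump(p,open("w10.pkl","wb"))
for z in(.045,.048,.051,.056,.062): print(z,[proj(p,[[x,y,z]])[0].round(1).tolist() for x,y in((.593,.0),(.593,.05),(.593,.1))])
g=cv2.cvtColor(w,cv2.COLOR_BGR2GRAY)
for y in(0,.05,.1):
    u,v=proj(p,[[.593,y,.051]])[0].astype(int); print(y,u,v,g[v-22:v+14,u].tolist())
E
```

```text
[ 0.60492132 -0.05223727  0.01628937] [-17.31883934   5.08361948  29.7456703 ]
0.045 [[344.5, 215.7], [436.3, 215.9], [528.2, 216.0]]
0.048 [[346.2, 217.7], [439.8, 217.8], [533.4, 217.9]]
0.051 [[348.1, 219.7], [443.4, 219.8], [538.7, 220.0]]
0.056 [[351.3, 223.3], [449.7, 223.4], [548.2, 223.5]]
0.062 [[355.5, 227.8], [457.9, 228.0], [560.3, 228.1]]
0 348 219 [106, 107, 107, 106, 106, 101, 107, 107, 105, 109, 105, 105, 106, 106, 102, 104, 105, 108, 104, 91, 86, 91, 134, 167, 185, 186, 187, 185, 191, 190, 187, 191, 190, 195, 195, 184]
0.05 443 219 [90, 97, 89, 93, 93, 90, 90, 91, 94, 98, 90, 93, 93, 92, 91, 88, 92, 93, 91, 85, 75, 89, 124, 161, 191, 198, 198, 201, 203, 203, 195, 200, 201, 200, 199, 200]Traceback (most recent call last):
  File "<stdin>", line 8, in <module>
IndexError: index 538 is out of bounds for axis 1 with size 512
```

The strap is home: it reads level at 0.051 m along its edge in the wrist view, and it holds firm at 30 N. I'll retreat, then look at the dial.

Request:
move_arm(
  steps="0 0 -0.02 0 0 0 0;0 0 -0.05 0 0 0 0;0 0 -0.085 0 0 0 0;0 0 -0.12 0 0 0 0;0 0 -0.14 0 0 0 0",
)

```text
t: 19.57
tool_pos: [0.6056, -0.0524, 0.1549]
tcp_rot: [-180.0, 0.3, -180.0]
wrist_force: [-0.1, 0.1, 1.2]
gripper_width: -0.0003
grasp_force: 0.0
```

Request:
move_arm(
  steps="0.02 -0.035 0 0 0 0 1;0.04 -0.07 0 0 0 0 1;0.045 -0.086 0 0 0 0 1;0.045 -0.086 0 0 0 0 1;0.045 -0.086 0 0 0 0 1",
)

```text
t: 19.98
tool_pos: [0.5592, -0.1388, 0.1501]
tcp_rot: [180.0, 0.1, 179.9]
wrist_force: [-0.6, 0.6, 0.1]
gripper_width: 0.0601
grasp_force: 0.0
```

```bash
python3 - <<'E'
from h import *
import pickle
s=r.sense();print(s["t"],s["tool_pos"],s["tcp_rot"],s["wrist_force"])
w=r.capture("wrist")[:,:,::-1];p=r.camera_params("wrist");cv2.imwrite("pics/w11.png",w);pickle.dump(p,open("w11.pkl","wb"))
# strap check: rectified-by-projection profile along strap edge x=.593
print([proj(p,[[.593,y,.051]])[0].round(1).tolist() for y in(-.07,0,.05)])
g=cv2.cvtColor(w,cv2.COLOR_BGR2GRAY)
# dial: top-surface disc centre
hsv=cv2.cvtColor(w,cv2.COLOR_BGR2HSV)
c0=proj(p,[[.605,-.138,.075]])[0];print("top proj",c0,proj(p,[[.605,-.138,.012]])[0])
x,y=c0.astype(int)
# dark pixels on top disc, cast at z=.075
v,u=np.where(g[y-40:y+40,x-40:x+40]<110);q=ray(p,np.c_[u+x-40,v+y-40],.075)[:,:2]-[.605,-.138]
k=np.hypot(*q.T)<.021;print("top line pts",(q[k]*1000).round(1).tolist()[:60])
# dark blobs on dial annulus at z .018
v,u=np.where(g<95);q=ray(p,np.c_[u,v],.018)[:,:2]-[.605,-.138];rr=np.hypot(*q.T)
k=(rr>.024)&(rr<.04);a=np.degrees(np.arctan2(-q[k,1],q[k,0]))
print("nib cw angle from x",np.c_[a.round(0),(rr[k]*1000).round(0)].astype(int).tolist()[:80])
E
```

```text
19.9833 [ 0.55916356 -0.13877301  0.15006122] [1.79986727e+02 5.94486315e-02 1.79909025e+02] [-0.6295714   0.56429372  0.13696161]
[[315.9, 214.4], [385.4, 214.3], [434.9, 214.2]]
top proj [248.47977081 235.2543068 ] [248.42145888 212.74910728]
top line pts [[0.8, 0.5], [0.8, 1.4], [1.8, 0.5], [1.8, 1.4], [1.8, 2.4], [2.8, 0.5], [2.8, 1.4], [2.8, 2.4], [2.8, 3.3], [3.8, 1.4], [3.8, 2.4], [3.8, 3.3], [3.8, 4.3], [4.9, 2.4], [4.9, 3.3], [4.9, 4.3], [4.9, 5.2], [5.9, 3.3], [5.9, 4.3], [5.9, 5.2], [5.9, 6.2], [6.9, 4.3], [6.9, 5.2], [6.9, 6.2], [7.9, 5.2], [7.9, 6.2], [7.9, 7.1], [9.0, 6.2], [9.0, 7.1], [9.0, 8.1], [10.0, 7.1], [10.0, 8.1], [10.0, 9.0], [11.1, 8.1], [11.1, 9.0], [11.1, 10.0], [12.1, 9.0], [12.1, 10.0], [12.1, 10.9], [13.1, 9.0], [13.1, 10.0], [13.1, 10.9], [13.1, 11.9], [14.2, 10.0], [14.2, 11.0], [14.2, 11.9], [14.2, 12.9], [15.2, 11.0], [15.2, 11.9], [15.2, 12.9], [16.3, 11.9], [16.3, 12.9]]
nib cw angle from x [[78, 25], [75, 25], [74, 24], [75, 36], [75, 35], [75, 33], [75, 38], [74, 37], [-1, 26], [-4, 26], [-1, 27], [-4, 28], [-6, 28], [-4, 29], [-6, 29], [-8, 29], [-6, 30], [-8, 30], [-10, 30], [-5, 31], [-7, 31], [-10, 32], [-12, 32], [-7, 33], [-9, 33], [-11, 33], [-9, 34], [-11, 34], [-13, 35], [-10, 36], [-12, 36], [-14, 36], [-12, 37], [-14, 37], [-15, 38], [-13, 39], [-15, 39], [-16, 39]]
```

The line on the sleeve's top points 37.5° from +x towards +y, so the sleeve is at about 0.6 rad and needs about 52° clockwise. I'll grip it from above with a limited opening to stay clear of the strap end.

Request:
move_arm(
  steps="-0.025 0.001 0 0 0 0 0.75;-0.045 0.001 0.02 0 0 0 0.75;-0.045 0.001 0.05 0 0 0 0.75;-0.045 0.001 0.07 0 0 0 0.75;-0.045 0.001 0.07 0 0 0 0.75",
)

```text
t: 20.45
tool_pos: [0.6018, -0.1353, 0.073]
tcp_rot: [179.9, -0.6, -179.9]
wrist_force: [-0.5, -0.3, -1.6]
gripper_width: 0.0639
grasp_force: 0.0
```

```bash
python3 - <<'E'
from h import *
s=r.sense();print(s["t"],s["tool_pos"],s["gripper_width"]);print(move([.6045,-.138,.006],180))
E
```

```text
20.45 [ 0.60182545 -0.13529858  0.07304251] 0.06389626478149808
(array([-0.0033, -0.0028,  0.067 ]), array([ 0.001 , -0.0061,  0.0007]))
```

Request:
move_arm(
  steps="0 0 0.005 0 0 0 0.75;0 0 0.015 0 0 0 0.75;0 0 0.02 0 0 0 0.75;0 0 0.02 0 0 0 0.75;0 0 0.02 0 0 0 0.75",
)

```text
t: 20.87
tool_pos: [0.6044, -0.1371, 0.0601]
tcp_rot: [-180.0, 0.0, -180.0]
wrist_force: [-0.9, 1.1, 0.5]
gripper_width: 0.064
grasp_force: 0.0
```

Request:
move_arm(
  steps="0 -0.001 0.015 0 0 0 0.75;0 -0.001 0.03 0 0 0 0.75;0 -0.001 0.042 0 0 0 0.75;0 -0.001 0.05 0 0 0 0.75;0 -0.001 0.053 0 0 0 0.75",
)

```text
t: 21.28
tool_pos: [0.6036, -0.1381, 0.0052]
tcp_rot: [180.0, -0.1, 180.0]
wrist_force: [0.1, 0.5, -0.4]
gripper_width: 0.064
grasp_force: 0.0
```

Request:
move_arm(
  steps="0 0 0 0 0 0 0;0 0 0 0 0 0 0;0 0 0 0 0 0 0;0 0 0 0 0 0 0;0 0 0 0 0 0 0",
)

```text
t: 21.7
tool_pos: [0.6044, -0.139, 0.0074]
tcp_rot: [-179.9, 0.0, 180.0]
wrist_force: [-0.9, -5.4, 0.1]
gripper_width: 0.0445
grasp_force: 62.8
```

Request:
move_arm(
  steps="0 -0.001 0 0 0 0.05 0;0 -0.001 0 0 0 0.11 0;0 -0.001 0 0 0 0.17 0;0 -0.001 0 0 0 0.23 0;0 -0.001 0 0 0 0.29 0",
)

```text
t: 22.12
tool_pos: [0.6042, -0.1396, 0.0074]
tcp_rot: [-180.0, 0.0, 153.6]
wrist_force: [-2.4, -3.6, 1.0]
gripper_width: 0.0449
grasp_force: 62.9
```

Request:
move_arm(
  steps="0 0 0 0 0 0.06 0;0 0 0 0 0 0.12 0;0 0 0 0 0 0.18 0;0 0 0 0 0 0.24 0;0 0 0 0 0 0.285 0",
)

```text
t: 22.53
tool_pos: [0.6039, -0.1401, 0.0074]
tcp_rot: [-179.9, 0.0, 128.0]
wrist_force: [-3.2, -5.8, 1.5]
gripper_width: 0.0445
grasp_force: 63.1
```

Request:
move_arm(
  steps="0 0 0 0 0 0 0;0 0 0 0 0 0 0",
)

```text
t: 22.7
tool_pos: [0.6039, -0.1401, 0.0074]
tcp_rot: [-179.9, 0.0, 128.2]
wrist_force: [-3.2, -4.5, 0.8]
gripper_width: 0.0445
grasp_force: 63.0
```

Request:
move_arm(
  steps="0 0 0 0 0 0 0.75;0 0 0 0 0 0 0.75;0 0 0 0 0 0 0.75;0 0 0 0 0 0 0.75",
)

```text
t: 23.03
tool_pos: [0.6047, -0.1387, 0.0069]
tcp_rot: [179.9, 0.0, 128.3]
wrist_force: [-0.3, -0.7, 0.5]
gripper_width: 0.0639
grasp_force: 0.0
```

Request:
move_arm(
  steps="0 0 -0.01 0 0 0 0.75;0 0 -0.04 0 0 0 0.75;0 0 -0.08 0 0 0 0.75;0 0 -0.12 0 0 0 0.75;0 0 -0.145 0 0 0 0.75",
)

```text
t: 23.45
tool_pos: [0.6055, -0.1396, 0.1578]
tcp_rot: [179.8, 0.3, 128.3]
wrist_force: [0.9, -0.5, 1.2]
gripper_width: 0.064
grasp_force: 0.0
```

Request:
move_arm(
  steps="0.028 -0.035 0 0 0 -0.06 1;0.028 -0.035 0 0 0 -0.13 1;0.028 -0.035 0 0 0 -0.2 1;0.028 -0.035 0 0 0 -0.27 1;0.028 -0.035 0 0 0 -0.34 1",
)

```text
t: 23.87
tool_pos: [0.5595, -0.1387, 0.1529]
tcp_rot: [180.0, 0.1, 159.2]
wrist_force: [-0.5, 0.1, 0.4]
gripper_width: 0.0853
grasp_force: 0.0
```

Request:
move_arm(
  steps="0 0 0 0 0 -0.07 1;0 0 0 0 0 -0.14 1;0 0 0 0 0 -0.2 1;0 0 0 0 0 -0.235 1;0 0 0 0 0 -0.235 1",
)

```text
t: 24.28
tool_pos: [0.5596, -0.1387, 0.1526]
tcp_rot: [180.0, 0.1, -179.9]
wrist_force: [-0.9, 0.5, 1.2]
gripper_width: 0.0853
grasp_force: 0.0
```

```bash
cat > dial.py <<'E'
from h import *
s=r.sense();print(s["t"],s["tool_pos"],s["tcp_rot"])
w=r.capture("wrist")[:,:,::-1];p=r.camera_params("wrist");cv2.imwrite("pics/w12.png",w)
g=cv2.cvtColor(w,cv2.COLOR_BGR2GRAY);C=np.array([.6045,-.138])
x,y=proj(p,[[*C,.075]])[0].astype(int)
v,u=np.where(g[y-40:y+40,x-40:x+40]<110);q=(ray(p,np.c_[u+x-40,v+y-40],.075)[:,:2]-C);q=q[np.hypot(*q.T)<.021]*1000
vx,vy,_,_=cv2.fitLine(q.astype(np.float32),2,0,.01,.01).ravel();m=q.mean(0)
if vx*m[0]+vy*m[1]<0: vx,vy=-vx,-vy
print(len(q),q.min(0),q.max(0),"cw from x",np.degrees(np.arctan2(-vy,vx)),"angle rad",1.25+np.arctan2(-vy,vx))
cx,cy=proj(p,[[*C,.02]])[0].astype(int)
top=w[cy-75:cy+85,cx-80:cx+80]
cv2.imwrite("pics/c12.png",np.hstack([cv2.resize(top,(440,440),interpolation=cv2.INTER_CUBIC),cv2.resize(w[60:330,200:512],(350,303)).__class__ and cv2.copyMakeBorder(cv2.resize(w[60:330,200:512],(350,303)),0,137,0,0,0)]))
E
python3 dial.py
```

```text
24.2833 [ 0.55962418 -0.13867877  0.15258588] [ 1.79996468e+02  6.17999116e-02 -1.79870266e+02]
50 [ 1.68618977 -5.97202001] [19.44229483 -0.1671192 ] cw from x 13.322482 angle rad 1.4825212
```

View pics/c12.png

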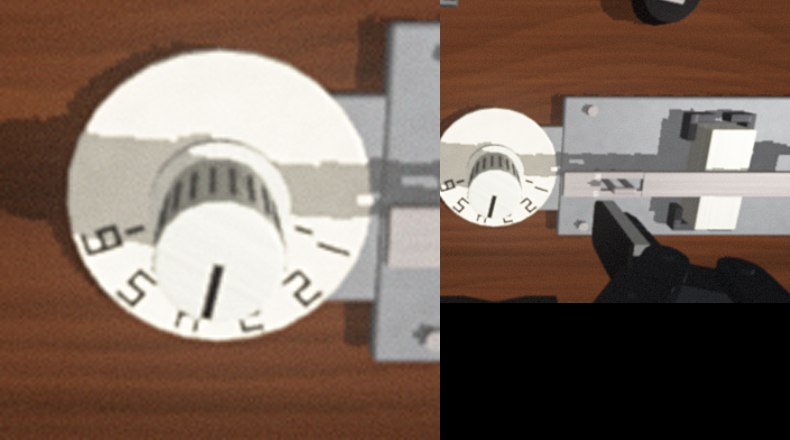

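The strap lies level over the staple with the coupon beneath it at (725,150). The sleeve's line at (213,290) points at the numeral 4, measured 1.48 rad. One last check: does the nib match the line, and are the bystanders and the tray coupon in place?

```bash
python3 - <<'E'
from h import *
import pickle
p=pickle.load(open("w1.pkl","rb"));C=np.array([.6045,-.138])
for z in(.014,.018,.021):
    q=ray(p,[[162.5,218.8]],z)[0,:2]-C;print("nib",z,np.hypot(*q),np.degrees(np.arctan2(-q[1],q[0])))
q=ray(p,[[127.5,217.5],[141,230]],.075)[:,:2];d=q[1]-q[0];print("line",np.degrees(np.arctan2(-d[1],d[0])))
t=r.capture("top")[:,:,::-1];s=r.capture("scene")[:,:,::-1];t0=cv2.imread("pics/top0.png");s0=cv2.imread("pics/scene0.png")
for n,(x,y) in dict(puck=(254,194),bottle=(390,150),eye=(148,131)).items(): print(n,int(cv2.absdiff(t,t0)[y-12:y+12,x-12:x+12].max(2).mean()))
for n,(x,y) in dict(puck=(262,195),bottle=(143,108),eye=(277,336)).items(): print(n,int(cv2.absdiff(s,s0)[y-14:y+14,x-14:x+14].max(2).mean()))
h=cv2.cvtColor(t,cv2.COLOR_BGR2HSV);m=np.zeros(h.shape[:2],bool);m[190:236,312:364]=(h[190:236,312:364,2]>225)
print("tray coupon",rect(m,"top",.034))
E
```

```text
nib 0.014 0.03184951127137848 -33.97206118518717
nib 0.018 0.03135271380203343 -37.410923867750284
nib 0.021 0.031056198285789725 -40.0553046712861
line -42.11387192700412
puck 57
bottle 2
eye 1
puck 5
bottle 7
eye 7
tray coupon (377.5, -250.2, 152.3, 125.2, 88.1)
```

The nib agrees with the line at about -37.4°, and the scene view shows the bystanders unmoved. The large puck difference in the top view is probably the arm covering it. Handing in.

```bash
python3 -c "
from cell import r
print(r.sign_off())"
```

```text
the job is handed in; nothing more can be done
None
```

I handed the job in at about 24 s: the finished coupon was set down in the tray, the new one is seated, the strap is home over its staple, and the pointer is on 4 (measured 1.48 rad, target 1.5); I did not check the tray coupon by camera after release.

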